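# Take the panel machine out of service: isolate, tag, sign

## Task

The panel machine is going out of service. Turn the red isolator handle on the sloping console from ON (green dot) right round to OFF (red dot), then hang the red lock-out tag by its hole on the steel hook beside the console, and last drape the yellow saddle sign over the steel hold-down bar of the infeed, one leaf on each side and clear of the posts. Tag and sign must hang free; do not disturb the chipboard panel, the spare pressure pad or the glue bottle.

Things in the scene. Friction and masses are not known exactly. Their poses are not given: they have to be found in the camera images.
- console: Fixed desk console, white and grey wedge, 240 x 240 mm on plan, origin at the centre of its underside, z up. Top face slopes 30 degrees: 70 mm high at the low edge (-x, towards the robot), 190 mm at the rear. On it the red isolator on a yellow square; at the -y side a red mushroom button and lamps (leave these). The tag hook stands off its +y side.
- isolator_grip (a point): Top centre of the isolator handle. z: turning axis, square to the sloping face and out of it, so leaning 30 degrees from vertical to the console's -x; x: along the handle to its pointer end (white stripe). Red bar 62 mm long (x), 16 wide (y), standing 28 mm above a collar 60 mm across; the face lies 42 mm below this point along z. At least 60 mm free all round.
- isolator (a joint): Isolator angle, rad: 0 = ON, pointer up the slope at the green dot; 1.571 = OFF stop, pointer to the console's +y (left seen from the robot) at the red dot. Turns anticlockwise seen from outside, about 0.2 N m of friction, stays where left.
- hook (a point): Middle of the hook's level rod, on its axis; axes as the console. Rod 10 mm in diameter along x, 190 mm above the table, 65 mm outside the console's side wall. It ends 40 mm to -x (towards the robot) in an upturned tip 8 mm longer whose top is 17 mm above the rod's axis; 40 mm to +x it bends down. Load from the -x end. Nothing stands above it.
- tag: Loose red lock-out tag standing upright in its grey stand, about 70 g: plate 75 mm wide (y), 140 tall (z), 6 thick (x), a white panel on each face. Origin at the centre of its bottom edge. The top 24 mm is a grip 10 mm thick and 64 mm wide. Either face may point to the robot when hung.
- tag_hole (a point): Centre of the tag's round hole, 30 mm diameter, through its thickness (x), 95 mm above its bottom edge and 45 mm below its top edge. Hung on the hook it lies 10 mm below the rod's axis.
- stand: Fixed grey stand, base 140 x 130 x 8 mm, origin under the slot, axes as the tag standing in it. The tag's foot is in a slot 9 mm wide, 86 mm long, floor 8 mm and walls 58 mm above the table; pull the tag straight up. Two padlocks stand 55 mm to the -x side, up to 66 mm high.
- sign: Loose yellow folded saddle sign with black bars, about 220 g, standing like a tent on its two leaves. Origin at the centre of its foot, z up, ridge along y. 160 mm long (y), 109 high, 87 wide at the foot. Its top is a flat channel 42 mm wide outside (x), 34 inside, sides upright for the top 30 mm, then the leaves flare 15 degrees. Grip across the channel.
- sign_ridge (a point): Centre of the underside of the sign's flat ridge, 105 mm above its foot, 4 mm below its top; axes as the sign. This rests on the bar.
- infeed: Fixed infeed rest: dark brown board 120 x 360 x 30 mm with white rollers, origin at the centre of its underside, long side along y. Two aluminium posts at y = -165 and +165 mm, 18 mm thick along y, up to 195 mm above the table, carry the bar.
- bar_top (a point): Top of the plain steel hold-down bar at mid length, 180 mm above the table; axes as the infeed. Bar of 26 mm diameter along y, 312 mm free between the posts. Nothing stands above it.
- panel: Bystander: chipboard panel 100 x 200 x 18 mm with white face and wooden dowels, lying on the infeed rest under the bar (top 48 mm above the table). Origin at its underside.
- pad: Bystander: spare pressure pad, white puck 68 mm across with black star knob, 64 mm high. Origin at the centre of its foot.
- glue: Bystander: white glue bottle, 54 mm across, 130 mm high. Origin at the centre of its foot.
Not all that is in view belongs to the job. Of the things that look like the sign, take the one that is farthest from the robot's base at the start.

How it is judged (in metres and radians):
On the way, in this order (a step that is already met when the one before it is completed fails the run):
1. the isolator handle is turned to OFF (value of joint isolator above 1.35 rad), for 0.2 s.
2. the tag hangs from the hook by its hole, let go (value of joint isolator above 1.35 rad and x of tag_hole in the frame of hook between -0.036 and 0.036 m and y of tag_hole in the frame of hook between -0.015 and 0.015 m and z of tag_hole in the frame of hook between -0.016 and -0.005 m and angle between tag's own z axis and vertical below 0.2 rad and linear speed of tag below 0.05 m/s and contact force between the fingers and tag below 0.1 N), for 0.2 s.
3. the sign hangs over the bar, let go (all of step 2 and x of sign_ridge in the frame of bar_top between -0.01 and 0.01 m and y of sign_ridge in the frame of bar_top between -0.076 and 0.076 m and z of sign_ridge in the frame of bar_top between -0.005 and 0.005 m and angle between sign's own z axis and vertical below 0.2 rad and linear speed of sign below 0.05 m/s and contact force between the fingers and sign below 0.1 N), for 0.2 s.
At the end, for the whole second after the job is handed in: Isolator past 1.35 rad; tag still, upright within 0.2 rad, hole centre 5-16 mm below the rod, within 15 mm sideways and 36 mm of its middle; sign still, upright within 0.2 rad, ridge within 10 mm across, 76 mm along and 5 mm in height of the bar top's middle; both let go (all of step 3); the robot touches nothing.
It fails at once if the chipboard panel is pushed 30 mm or more (distance of panel from where it was at the start of the episode above 0.03 m).
It fails at once if the spare pad is pushed 30 mm or more (distance of pad from where it was at the start of the episode above 0.03 m).
It fails at once if the glue bottle is pushed 30 mm or more (distance of glue from where it was at the start of the episode above 0.03 m).
It also fails if it takes over 69 s, if anything falls off the work surface, if the arm or the gripper's body presses on something with over 40 N, if the wrist force passes 120 N, or if a joint passes its speed limit or range.

## Robot

A 6-joint arm with a two-finger parallel gripper is mounted at the origin on the work surface. World frame = base frame: x ahead of the robot, y to its left, z up, the work surface at z = 0. Lengths are in mm, angles in rad, forces in N, time in s.
With the tool pointing down it reaches from about 275 to 1000 mm from the base axis. Payload 8.4 kg.
Tool frame: the origin (TCP) lies between the finger pads; the fingertips stand 17 mm ahead of it and the grasp point (between the pads) lies 2 mm behind it; z points along the fingers, y is the line along which they close (so a half turn about z gives the same grasp; the last joint's range is limited). The gripper opens to 85 mm and grips with 20 to 120 N. Pads are 22 mm wide; open, the fingers measure 114 mm over their backs; the gripper's body (76 mm by 85 mm) begins 54 mm behind the grasp point. The pads swing forward as they close: fully open they stand 13 mm farther back than shut.
Start: joints at [1.268, 0.353, 1.633, -0, 1.155, -0.002], TCP at [185.176, 596.94, 248.281] pointing down, gripper open.
Joint ranges: [-2.63, 2.63], [-0.92, 2.1], [0.06, 2.66], [-1.3, 4.44], [0, 2.69], [-3.02, 3.02]. Speed limits (rad/s): [2.22, 2.22, 2.79, 3.14, 3.14, 3.14].

## Interface

Orientations are given as [roll, pitch, yaw] about the fixed x, y, z axes, in that order (R = Rz(yaw) Ry(pitch) Rx(roll)).
In Python, from rig import sense, grab_frame, sign_off gives the robot as it stands. The module is installed in compiled form; this text tells all that it offers.
- The arm moves only by the tool send_rows, never from a script. Its argument "moves" is a list that holds one entry, the list of rows, each a list of 7 numbers: the shift along the world's x, y, z in m, then the turn, a rotation vector about the world's x, y, z in rad, then the opening, from -1 (shut) to 1 (fully open). In form: [[[dx, dy, dz, rx, ry, rz, jaw], ...]]. A call has 1 to 10 rows; each row shifts and turns the commanded pose from where the row before left it; what a row does not reach is not made up. A row lasts 1/10 s, in which the tool goes at most 50 mm and 8.59 degrees, less where a joint would pass 70% of its speed; a pose out of reach is approached as far as the arm can. A call with a gripper value outside its range is refused whole. The fingers move at their own pace and stop on an object; "grip_force" is the grip in N (left out, the last holds). Time passes only in rows, so rows that do not move let the fingers close. It gives the time, the measured TCP pose, the force, the opening and the grip force at its end, in the units of the state.
- sense(): the state, without advancing time (a new reading comes with each control period).
- grab_frame(name): name is "scene" or "side" or "wrist"; returns a dict with "img" (420x560x3 uint8, red, green, blue), "mtx" (3x3 intrinsics, pixels), "rvec" (rotation vector, rad) and "tvec" (3), from world to camera coordinates, as OpenCV has them; the wrist camera has in their place "T_tool_cam" (4x4, takes a point from camera to tool coordinates, whose origin is the TCP and whose axes are the flange's). Camera axes: x right, y down, z forward; pixel columns grow to the right and rows downward; lengths in mm; the calibration is good to about 2 mm. A picture is of the moment at which its call begins: read the wrist's pose just before it. There is no depth.
- sign_off(): hands the job in; it is judged then, once.
The state is a dict: "clock": time; "qpos": joint angles; "qvel": joint speeds; "joint_efforts": joint torques, N m; "eef_pos": TCP position; "tcp_rot": TCP orientation; "contact_force": force on the tool from outside, world axes, zero at the start; "wrist_torque": the same for the moment, N m; "opening": opening from 0.0 (shut) to 1.0 (fully open); "grasp_force": force on a finger pad.
Only numpy, scipy, OpenCV 4.12 (cv2) and the standard library are available. Lean on these libraries where they do the work, as an engineer would, in place of code of your own. Each camera call takes 0.05 s, during which the arm holds its last target. There are 200 camera calls.

## Working session

There is one attempt and no reset: what is moved stays moved. The work goes in short steps, Python scripts to look and compute and a tool call to move; the robot and the scene stay as the last step left them, time stands still between calls to the robot, and variables do not carry over. Pictures are saved under pics/ and viewed, at most 10 in all, crops included, and the job is handed in when it is done.

Besides the shell and the picture viewer there is one more tool, called after "Emit:" as name([rows], argument=value, ...), one row to a line, values as JSON. send_rows: Moves the arm, as the interface text tells. Its arguments: {"type":"object","properties":{"moves":{"type":"array"},"grip_force":{"type":"number"}},"required":["moves"]}

```bash
mkdir -p pics
cat > h.py <<'E'
import numpy as np, cv2, json
from rig import sense, grab_frame, sign_off
from scipy.spatial.transform import Rotation as R
def save(n,f): cv2.imwrite(f'pics/{n}.png',cv2.cvtColor(f['img'],cv2.COLOR_RGB2BGR))
def cam(f,s=None):
    "returns K, R_wc (cam->world), centre"
    if 'rvec' in f:
        M=cv2.Rodrigues(np.array(f['rvec'],float))[0]; t=np.array(f['tvec'],float).ravel()
        return np.array(f['mtx']),M.T,-M.T@t
    T=np.array(f['T_tool_cam']); Rt=R.from_euler('xyz',np.array(s['tcp_rot'])).as_matrix()
    return np.array(f['mtx']),Rt@T[:3,:3],Rt@T[:3,3]+np.array(s['eef_pos'])
def ray(c,u,v):
    K,Rw,C=c; d=Rw@np.linalg.solve(K,[u,v,1.]); return C,d/np.linalg.norm(d)
def onz(c,u,v,z):
    C,d=ray(c,u,v); return C+d*(z-C[2])/d[2]
def proj(c,P):
    K,Rw,C=c; p=K@(Rw.T@(np.array(P,float)-C)); return p[:2]/p[2]
def tri(*rs):
    A=np.zeros((3,3));b=np.zeros(3)
    for C,d in rs:
        M=np.eye(3)-np.outer(d,d); A+=M;b+=M@C
    return np.linalg.solve(A,b)
E
python3 - <<'E'
from h import *
import pickle
s=sense(); print(s)
fr={n:grab_frame(n) for n in('scene','side','wrist')}
pickle.dump((s,fr),open('f0.pkl','wb'))
for n,f in fr.items():
    save(n+'0',f); c=cam(f,s); print(n,c[0].tolist(),c[2],c[1][:,2])
a=cv2.imread('pics/scene0.png')
E
```

```text
{'clock': 0.0, 'qpos': array([ 1.26757340e+00,  3.53634312e-01,  1.63412845e+00, -6.41868244e-06,
        1.15518573e+00, -2.38311118e-03]), 'qvel': array([-0.00058399, -0.0001796 , -0.00050138,  0.00011027,  0.00267844,
       -0.000209  ]), 'joint_efforts': array([ 1.03772327e-03, -6.05246401e+01, -3.42071199e+01,  2.70785731e-04,
        9.31826478e-03, -3.99893690e-05]), 'eef_pos': array([185.06067504, 596.50881401, 247.57273344]), 'tcp_rot': array([-3.14023681e+00,  2.63763091e-06,  2.84075544e+00]), 'contact_force': array([-0.33275792, -0.22094826,  0.35235443]), 'wrist_torque': array([ 0.04728599,  0.03748844, -0.06221729]), 'grasp_force': 0.0, 'opening': 1.003059923910043}
scene [[482.5922978951272, 0.0, 280.70660296948785], [0.0, 482.5922978951272, 207.351909880219], [0.0, 0.0, 1.0]] [ 819.52137052  804.55351111 1211.14391481] [-0.29018118 -0.53257119 -0.79508667]
side [[455.2335451736045, 0.0, 282.61933919577933], [0.0, 455.2335451736045, 197.28301776354573], [0.0, 0.0, 1.0]] [  51.95560396 -808.56427095  833.83392529] [ 0.30340344  0.73517834 -0.60618409]
wrist [[295.13718094154416, 0.0, 277.2109761422974], [0.0, 295.13718094154416, 213.97663488113207], [0.0, 0.0, 1.0]] [119.88415417 616.62433135 373.2957108 ] [ 0.25558034 -0.08124882 -0.9633677 ]
```

View pics/scene0.png

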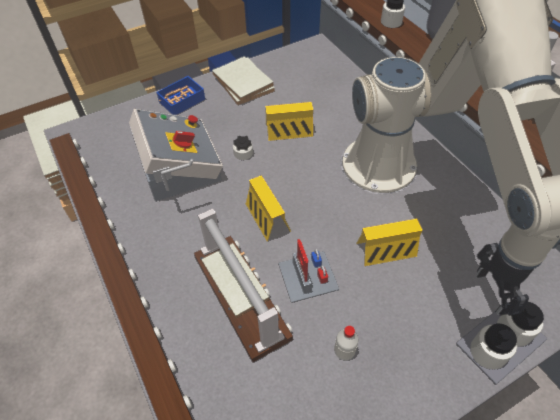

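View pics/side0.png

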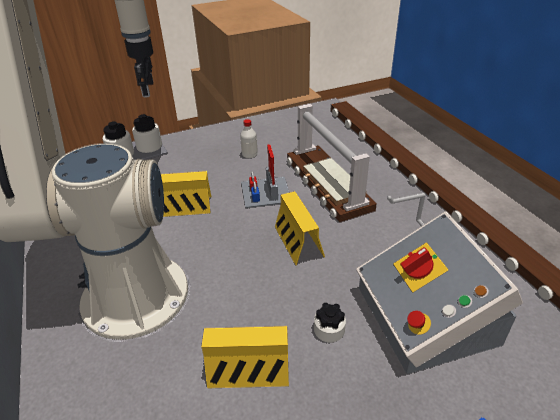

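The scene view shows the console at (175,140), its isolator at (184,140), the hook at (172,175), the tag at (303,262), and the bar from (210,225) to (270,320). There are three signs, at (290,120), (265,207) and (390,242). Next I'll zoom in on both views for exact pixels.

Run:
```python
from h import *
import pickle
s,fr=pickle.load(open('f0.pkl','rb'))
cs,cd=cam(fr['scene']),cam(fr['side'])
for n,u,v,z in [('signA',290,104,107),('signB',264,182,107),('signC',391,228,107),('pad',243,140,64),('glue',347,331,125),('iso',184,138,150)]:
    print(n,onz(cs,u,v,z).round())
for n,u,v,z in [('signA',246,334,107),('signB',296,202,107),('signC',186,178,107),('pad',330,312,64),('glue',248,124,125),('iso',418,260,150)]:
    print(n,onz(cd,u,v,z).round())
def tile(n,x,y,w,h):
    im=cv2.imread(f'pics/{n}0.png')[y:y+h,x:x+w]; return cv2.resize(im,(400,300),interpolation=cv2.INTER_CUBIC)
a=np.vstack([np.hstack([tile('scene',120,95,120,90),tile('scene',190,170,200,150)]),np.hstack([tile('side',340,170,200,150),tile('side',230,100,160,120)])])
a=np.vstack([np.hstack([tile('scene',120,95,120,90),tile('scene',180,200,200,150)]),np.hstack([tile('side',340,180,200,150),tile('side',230,90,160,120)])])
cv2.imwrite('pics/t0.png',a)
```

```text
signA [ 169. -308.  107.]
signB [413. -43. 107.]
signC [187. 281. 107.]
pad [ 370. -274.   64.]
glue [469. 475. 125.]
iso [ 559. -294.  150.]
signA [ 183. -290.  107.]
signB [439.  40. 107.]
signC [205. 270. 107.]
pad [ 370. -280.   64.]
glue [461. 461. 125.]
iso [ 564. -296.  150.]
```

View pics/t0.png

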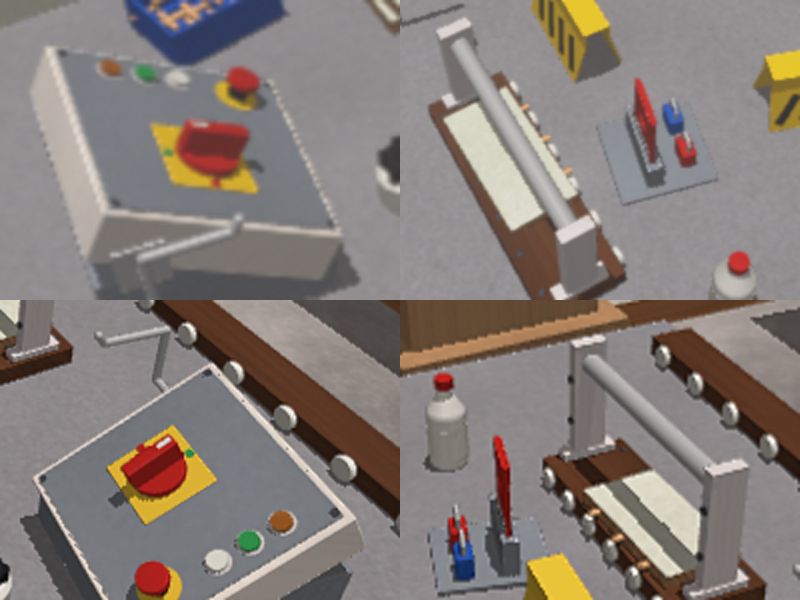

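Top left: the console with its isolator bar at tile (220,135), OFF dot at (217,183) and hook rod from (143,260) to (237,225). The other tiles show the bar and posts, and the tag standing in its stand. The farthest sign is B, at about (425,0).

```bash
cat > m0.py <<'E'
from h import *
import pickle
s,fr=pickle.load(open('f0.pkl','rb'))
cs,cd=cam(fr['scene']),cam(fr['side'])
TL=lambda x,y:(x/3.3333+120,y/3.3333+95)
TR=lambda x,y:((x-400)/2+180,y/2+200)
BL=lambda x,y:(x/2+340,(y-300)/2+180)
BR=lambda x,y:((x-400)/2.5+230,(y-300)/2.5+90)
def T(n,a,b):
    ra,rb=ray(cs,*a),ray(cd,*b);P=tri(ra,rb); print(n,P.round(1),'err',np.round(np.linalg.norm(proj(cs,P)-a),1),np.round(np.linalg.norm(proj(cd,P)-b),1)); return P
if __name__=='__main__':
    T('rear+y',TL(105,212),BL(210,370)); T('rear-y',TL(50,48),BL(355,517)); T('low+y',TL(338,232),BL(38,483))
    T('lowmush',TL(240,75),BL(152,575))
    a=T('hooktip',TL(238,216),BL(97,334)); T('hookbend',TL(143,260),BL(167,332))
    T('greendot',TL(168,153),BL(190,454)); 
    T('ptr end',TL(190,124),BL(173,436)); T('tail end',TL(248,127),BL(123,468))
    T('barA',TR(460,50),BR(705,465)); T('barB',TR(565,215),BR(593,365))
    T('tagtop',TR(646,104),BR(501,438))
    print('stand',[onz(cs,*TR(*p),8).round() for p in [(597,125),(692,100),(717,178),(622,202)]])
    print('stand side',[onz(cd,*BR(*p),8).round() for p in [(428,530),(433,590)]])
    T('postA',TR(455,27),BR(727,462)); T('postB',TR(576,228),BR(588,341))
E
python3 m0.py
```

```text
rear+y [ 681.2 -229.6  181.3] err 0.3 0.5
rear-y [ 654.5 -457.5  186. ] err 0.7 1.3
low+y [ 482.1 -207.7   66.9] err 0.3 0.4
lowmush [ 490.5 -398.6  121.4] err 0.5 0.8
hooktip [ 586.8 -145.1  203.7] err 0.5 0.6
hookbend [ 674.8 -157.1  186. ] err 0.3 0.4
greendot [ 600.9 -303.5  150.3] err 0.1 0.2
ptr end [ 576.4 -297.5  180.6] err 0.5 0.7
tail end [ 523.5 -294.   153.8] err 0.1 0.2
barA [626.9  73.7 178.4] err 2.3 2.2
barB [620.6 344.6 172.4] err 0.9 0.7
tagtop [456.6 253.1 158.2] err 0.1 0.1
stand [array([485., 169.,   8.]), array([343., 202.,   8.]), array([382., 327.,   8.]), array([515., 293.,   8.])]
stand side [array([379., 321.,   8.]), array([344., 203.,   8.])]
postA [626.9  45.7 197. ] err 0.6 0.6
postB [623.7 372.4 192.1] err 0.3 0.3
```

Emit:
send_rows([
  [[0.03, -0.04, 0.015, 0, 0, 0, 1], [0.03, -0.04, 0.015, 0, 0, 0, 1], [0.03, -0.04, 0.015, 0, 0, 0, 1], [0.03, -0.04, 0.015, 0, 0, 0, 1], [0.03, -0.04, 0.015, 0, 0, 0, 1], [0.02, -0.04, 0.015, 0, 0, 0, 1], [0.02, -0.03, 0.01, 0, 0, 0, 1], [0, 0, 0, 0, 0, 0, 1]],
])

```text
clock: 0.95
eef_pos: [371.0, 332.6, 346.7]
tcp_rot: [3.14, 0.002, 2.837]
contact_force: [-0.5, 1.1, 0.2]
opening: 1.002
grasp_force: 0.0
```

Run:
```python
from h import *
import pickle
s=sense(); f=grab_frame('wrist'); pickle.dump((s,f),open('w1.pkl','wb'))
im=cv2.cvtColor(f['img'],cv2.COLOR_RGB2BGR)
cv2.imwrite('pics/w1.png',cv2.resize(im,(800,600),interpolation=cv2.INTER_CUBIC))
```

```text
(no output)
```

View pics/w1.png

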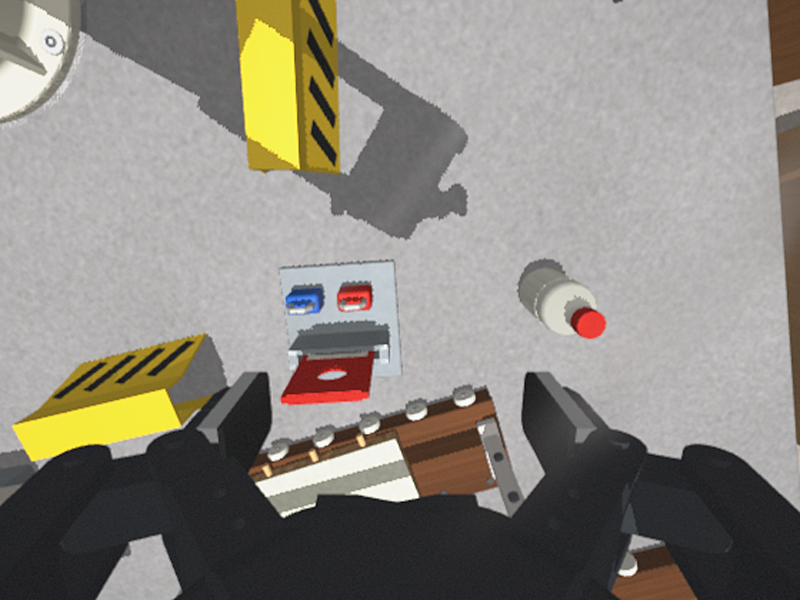

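The wrist view shows the stand base with corners (279,268), (396,261) and (401,376), and the tag's top edge from (282,402) to (370,398). Sign B's bright top runs (13,422)–(167,388)–(183,425)–(30,460).

Run:
```python
from h import *
import pickle
s,f=pickle.load(open('w1.pkl','rb')); c=cam(f,s); k=1/1.42857
P=lambda n,pts,z: print(n,[onz(c,u*k,v*k,z).round(1)[:2].tolist() for u,v in pts])
P('stand8',[(279,268),(396,261),(401,376)],8)
P('wall58',[(290,352),(388,347)],58)
P('tagtop148',[(282,402),(370,400),(285,395),(372,390)],148)
P('signBtop',[(13,422),(167,388),(183,425),(30,460)],109)
P('glue cap',[(589,322)],125)
P('infeed z30',[(488,388)],30)
P('panel48',[(397,441),(417,498)],48)
# red mask of tag
m=cv2.inRange(cv2.cvtColor(f['img'],cv2.COLOR_RGB2HSV),(0,150,60),(8,255,255))|cv2.inRange(cv2.cvtColor(f['img'],cv2.COLOR_RGB2HSV),(172,150,60),(180,255,255))
n,l,st,ce=cv2.connectedComponentsWithStats(m)
for i in range(1,n):
    if st[i,4]>60: print(st[i]*k**-1,ce[i]/k); 
    if 200/1.4<ce[i][0]<380/1.4 and st[i,4]>500:
        cn=cv2.findContours((l==i).astype(np.uint8),0,2)[0][0]; print((cv2.approxPolyDP(cn,2,True)[:,0]).tolist())
        q=cv2.approxPolyDP(cn,2,True)[:,0]
        for p in q: print(p,onz(c,*p,148).round(1)[:2])
hsv=cv2.cvtColor(f['img'],cv2.COLOR_RGB2HSV)
m=cv2.inRange(hsv,(20,120,200),(35,255,255));n,l,st,ce=cv2.connectedComponentsWithStats(m)
for i in range(1,n):
    if st[i,4]>800 and ce[i][1]>230:
        cn=cv2.findContours((l==i).astype(np.uint8),0,2)[0][0]
        for p in cv2.approxPolyDP(cn,3,True)[:,0]: print('sign',p,onz(c,*p,109).round(1)[:2])
```

```text
stand8 [[349.1, 202.6], [380.8, 329.4], [515.4, 293.3]]
wall58 [[431.3, 196.5], [457.0, 296.6]]
tagtop148 [[444.6, 207.2], [465.4, 279.4], [439.3, 212.1], [457.0, 284.0]]
signBtop [[403.0, -66.8], [414.9, 91.4], [455.5, 88.8], [445.6, -73.4]]
glue cap [[462.8, 478.6]]
infeed z30 [[550.0, 387.3]]
panel48 [[573.6, 269.9], [655.2, 269.3]]
[337.14252 285.714    34.28568  24.28569 368.57106] [355.57550267 294.77822128]
[571.428   307.14255  34.28568  31.42854 545.71374] [587.64339141 322.46041052]
[ 281.42829  351.42822   92.85705   52.85709 2301.42627] [329.08808095 380.76489369]
[[261, 246], [256, 250], [215, 253], [213, 249], [197, 281], [217, 282], [256, 278]]
[261 246] [424.1 295.7]
[256 250] [427.1 288.5]
[215 253] [416.1 240.9]
[213 249] [410.6 240.5]
[197 281] [444. 207.]
[217 282] [452.6 229.7]
[256 278] [461.8 276.8]
sign [126 297] [453.9  86.4]
sign [113 272] [413.9  86.1]
sign [  9 299] [407.9 -69.9]
sign [ 24 322] [446.9 -69.3]
sign [ 56 311] [444.6 -17.1]
```

Emit:
send_rows([
  [[0.007, -0.031, 0, 0, 0, -0.1475, 1], [0.007, -0.031, 0, 0, 0, -0.1475, 1], [0.007, -0.031, 0, 0, 0, -0.1475, 1], [0.007, -0.031, 0, 0, 0, -0.1475, 1], [0.007, -0.031, 0, 0, 0, -0.1475, 1], [0.007, -0.031, 0, 0, 0, -0.1475, 1], [0.007, -0.031, 0, 0, 0, -0.1475, 1], [0.007, -0.031, 0, 0, 0, -0.1475, 1], [0.007, -0.031, 0, 0, 0, -0.1475, 1], [0.007, -0.031, 0, 0, 0, -0.1475, 1]],
])

```text
clock: 2.0
eef_pos: [438.8, 25.2, 344.6]
tcp_rot: [-3.141, -0.0, 1.361]
contact_force: [-0.5, -0.0, -0.6]
opening: 1.0
grasp_force: 0.0
```

Emit:
send_rows([
  [[0.007, -0.031, 0, 0, 0, -0.1475, 1], [0.007, -0.031, 0, 0, 0, -0.1475, 1], [0.007, -0.031, 0, 0, 0, -0.1475, 1], [0.007, -0.031, 0, 0, 0, -0.1475, 1], [0.007, -0.031, 0, 0, 0, -0.1475, 1], [0.007, -0.031, 0, 0, 0, -0.1475, 1], [0.007, -0.031, 0, 0, 0, -0.1475, 1], [0.007, -0.031, 0, 0, 0, -0.1475, 1], [0.007, -0.031, 0, 0, 0, -0.1475, 1], [0.007, -0.031, 0, 0, 0, -0.1475, 1]],
])

```text
clock: 3.0
eef_pos: [509.6, -284.8, 344.3]
tcp_rot: [-3.141, 0.001, -0.114]
contact_force: [-0.7, 0.4, 0.1]
opening: 1.001
grasp_force: 0.0
```

Emit:
send_rows([
  [[0, 0, -0.02, -0.0148, -0.13, 0, 1], [0, 0, -0.02, -0.0148, -0.13, 0, 1], [0, 0, -0.02, -0.0148, -0.13, 0, 1], [0, 0, -0.02, -0.0148, -0.13, 0, 1], [0, 0, 0, 0, 0, 0, 1]],
])

```text
clock: 3.5
eef_pos: [504.2, -280.8, 259.0]
tcp_rot: [-3.137, -0.517, -0.113]
contact_force: [-1.6, 1.1, -0.8]
opening: 1.002
grasp_force: 0.0
```

Run:
```python
from h import *
import pickle
s=sense(); f=grab_frame('wrist'); pickle.dump((s,f),open('w2.pkl','wb')); print(s['qpos'].round(2),s['eef_pos'],R.from_euler('xyz',s['tcp_rot']).as_matrix().round(3).tolist())
im=cv2.cvtColor(f['img'],cv2.COLOR_RGB2BGR)
cv2.imwrite('pics/w2.png',cv2.resize(im,(800,600),interpolation=cv2.INTER_CUBIC))
```

```text
[-0.66  0.09  2.06  0.48  0.6   0.68] [ 504.23424366 -280.77340199  259.02961951] [[0.864, -0.11, 0.491], [-0.098, -0.994, -0.051], [0.494, -0.004, -0.87]]
```

View pics/w2.png

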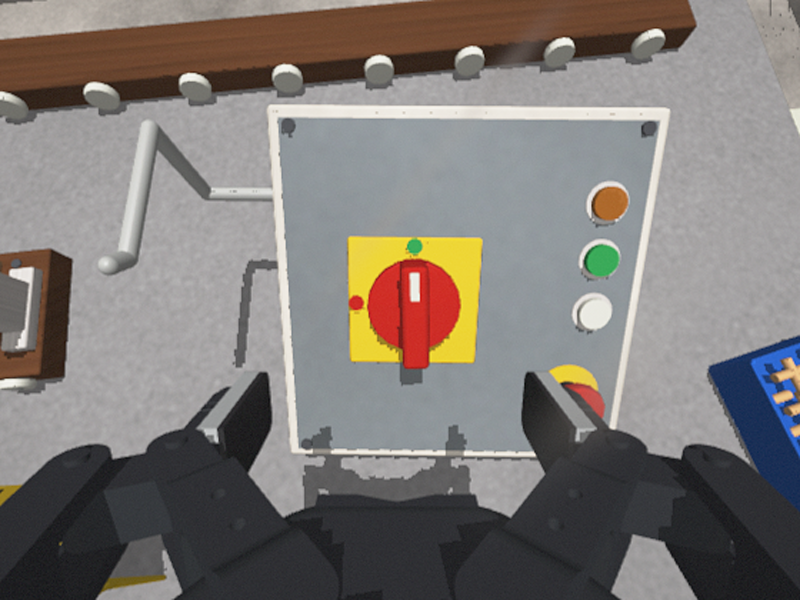

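The wrist view is square on to the console. Its top-face corners are (268,106), (669,109), (613,457) and (291,452). The handle's centreline is at u≈415, v from 261 to 368, and the hook rod runs from (152,130) to (128,250) with its tip at (110,265).

Run:
```python
from h import *
import pickle
s,f=pickle.load(open('w2.pkl','rb')); c=cam(f,s); K,Rw,C=c; k=1/1.42857
Rt=R.from_euler('xyz',s['tcp_rot']).as_matrix()
img=np.array([(268,106),(669,109),(613,457),(291,452)],float)*k
obj=np.array([(120,120,190),(120,-120,190),(-120,-120,70),(-120,120,70)],float)
ok,rv,tv=cv2.solvePnP(obj,img,K,None); Rc=Rw@cv2.Rodrigues(rv)[0]; oc=Rw@tv.ravel()+C
print('console',oc,R.from_matrix(Rc).as_euler('xyz'), (cv2.projectPoints(obj,rv,tv,K,None)[0][:,0]-img).round(2).tolist())
# constrained: flat on table -> rays at known heights
W=[onz(c,*p,o[2]) for p,o in zip(img,obj)]
print(np.round(W,1).tolist()); 
A,B=obj[:,:2],np.array(W)[:,:2]; M=(A-A.mean(0)).T@(B-B.mean(0)); yaw=np.arctan2(M[0,1]-M[1,0],M[0,0]+M[1,1]); print('yaw',yaw,'ctr',B.mean(0))
cx=np.array([np.cos(yaw),np.sin(yaw),0]);cy=np.array([-np.sin(yaw),np.cos(yaw),0]);n=-.5*cx+[0,0,.866]
ctr=np.r_[B.mean(0),130.]
def onface(u,v,h): # plane h above the face
    C_,d=ray(c,u*k,v*k); t=((ctr+h*n-C_)@n)/(d@n); return C_+t*d
sq=[onface(*p,0) for p in[(349,237),(482,239),(475,362),(351,362)]]; 
loc=lambda P:np.round([(P-ctr)@cx,(P-ctr)@cy,P[2]],1)
print('square c',np.mean(sq,0).round(1),[np.linalg.norm(sq[i]-sq[i-1]).round(1) for i in range(4)])
g=np.mean([onface(402,261,42),onface(427,261,42),onface(402,367,42),onface(429,367,42)],0); print('grip from bar top',g.round(1),'from square',(np.mean(sq,0)+42*n).round(1),'loc',loc(g), 'barlen',np.linalg.norm(onface(414.5,261,42)-onface(415.5,367,42)))
coll=onface(414,304,14); print('collar->grip',(coll+28*n).round(1))
for p in[(152,130),(128,250)]:
    P=onz(c,p[0]*k,p[1]*k,190); print('rod',P.round(1),loc(P))
P=onz(c,110*k,265*k,205);print('tip',P.round(1),loc(P))
print('hook exp y', loc(ctr)[1]+185)
Pre=g+90*n; print('n',n, 'TCP delta to g+0n',g-s['eef_pos'], (g-s['eef_pos'])@n)
Rd=R.from_euler('z',yaw).as_matrix()@R.from_euler('y',-np.pi/6).as_matrix()@np.diag([1,-1,-1]); print('rotfix',R.from_matrix(Rd@Rt.T).as_rotvec())
```

```text
console [ 582.94408101 -336.82954979  -20.55967477] [-0.0311108  -0.13186788 -0.12598527] [[1.96, -1.45], [-0.4, -5.9], [-11.34, 5.74], [9.54, 4.33]]
[[682.4, -224.8, 190.0], [653.6, -458.1, 190.0], [450.3, -436.5, 70.0], [480.3, -198.7, 70.0]]
yaw -0.12100199921356555 ctr [ 566.63765059 -329.51246065]
square c [ 569.4 -299.9  129.5] [np.float64(86.4), np.float64(85.0), np.float64(84.9), np.float64(86.1)]
grip from bar top [ 551.9 -296.9  167.8] from square [ 548.6 -297.4  165.9] loc [-18.6  30.6 167.8] barlen 63.055399986831304
collar->grip [ 551.2 -297.1  167.4]
rod [ 673.8 -157.2  190. ] [ 85.5 183.9 190. ]
rod [ 600.3 -146.6  190. ] [ 11.3 185.6 190. ]
tip [ 586.2 -147.6  205. ] [ -2.5 182.9 205. ]
hook exp y 185.0
n [-0.49634409  0.06035347  0.866     ] TCP delta to g+0n [ 47.66601067 -16.08126581 -91.25557644] -103.65663223101694
rotfix [-0.00508021 -0.00651525 -0.01081485]
```

Emit:
send_rows([
  [[-0.0046, -0.0099, -0.0019, -0.005, -0.0065, -0.009, 1], [0.0108, -0.0013, -0.0188, 0, 0, 0, 1], [0.0108, -0.0013, -0.0188, 0, 0, 0, 1], [0.0108, -0.0013, -0.0188, 0, 0, 0, 1], [0.0108, -0.0013, -0.0188, 0, 0, 0, 1], [0.0108, -0.0013, -0.0188, 0, 0, 0, 1], [0, 0, 0, 0, 0, 0, 1], [0, 0, 0, 0, 0, 0, 1]],
])

```text
clock: 4.35
eef_pos: [559.9, -301.5, 170.3]
tcp_rot: [3.134, -0.531, -0.114]
contact_force: [0.6, -0.7, 0.2]
opening: 0.996
grasp_force: 0.0
```

Emit:
send_rows([
  [[-0.0064, 0.0042, -0.0073, 0, 0, -0.006, 1], [0, 0, 0, 0, 0, 0, 1]],
])

```text
clock: 4.55
eef_pos: [550.9, -296.1, 161.9]
tcp_rot: [3.135, -0.53, -0.121]
contact_force: [-0.6, -0.6, -0.7]
opening: 1.003
grasp_force: 0.0
```

Emit:
send_rows([
  [[0, 0, 0, 0, 0, 0, -1], [0, 0, 0, 0, 0, 0, -1], [0, 0, 0, 0, 0, 0, -1], [0, 0, 0, 0, 0, 0, -1], [0, 0, 0, 0, 0, 0, -1], [0, 0, 0, 0, 0, 0, -1]],
], grip_force=40)

```text
clock: 5.15
eef_pos: [551.9, -296.4, 162.2]
tcp_rot: [3.135, -0.53, -0.121]
contact_force: [-2.2, 2.3, 5.6]
opening: 0.179
grasp_force: 39.4
```

Emit:
send_rows([
  [[0, 0, 0, -0.0695, 0.0085, 0.1212, -1], [0, 0, 0, -0.0695, 0.0085, 0.1212, -1], [0, 0, 0, -0.0695, 0.0085, 0.1212, -1], [0, 0, 0, -0.0695, 0.0085, 0.1212, -1], [0, 0, 0, -0.0695, 0.0085, 0.1212, -1], [0, 0, 0, -0.0695, 0.0085, 0.1212, -1], [0, 0, 0, -0.0695, 0.0085, 0.1212, -1], [0, 0, 0, -0.0695, 0.0085, 0.1212, -1], [0, 0, 0, -0.0695, 0.0085, 0.1212, -1], [0, 0, 0, -0.0695, 0.0085, 0.1212, -1]],
])

```text
clock: 6.15
eef_pos: [552.1, -296.7, 162.4]
tcp_rot: [2.616, -0.088, 1.309]
contact_force: [-1.8, 2.1, 4.3]
opening: 0.179
grasp_force: 39.2
```

Emit:
send_rows([
  [[0, 0, 0, -0.0695, 0.0085, 0.1212, -1], [0, 0, 0, -0.005, 0.0006, 0.0087, -1], [0, 0, 0, 0, 0, 0, -1], [0, 0, 0, 0, 0, 0, -1]],
])

```text
clock: 6.55
eef_pos: [552.1, -296.7, 162.4]
tcp_rot: [2.61, -0.018, 1.432]
contact_force: [-0.6, 2.9, 5.1]
opening: 0.179
grasp_force: 40.2
```

Run:
```python
from h import *
s=sense(); Rt=R.from_euler('xyz',s['tcp_rot']).as_matrix(); print(s['eef_pos'],s['qpos'].round(2),Rt.round(3).tolist(),s['wrist_torque'],s['contact_force'])
yaw=-.122; Rd=R.from_euler('z',yaw).as_matrix()@R.from_euler('y',-np.pi/6).as_matrix()@np.diag([1,-1,-1])
print('turned',R.from_matrix(Rt@Rd.T).as_rotvec(), R.from_matrix(Rt@Rd.T).magnitude())
```

```text
[ 552.14475106 -296.72442157  162.38038466] [-0.63  0.31  2.05  0.71  0.4  -1.09] [[0.139, 0.853, 0.504], [0.99, -0.128, -0.055], [0.018, 0.507, -0.862]] [0.34037849 0.04951852 0.39118552] [-0.62026881  2.93366872  5.08539933]
turned [-0.77000373  0.08306262  1.33941548] 1.5472035969897115
```

Emit:
send_rows([
  [[0, 0, 0, 0, 0, 0, 1], [0, 0, 0, 0, 0, 0, 1], [0, 0, 0, 0, 0, 0, 1], [0, 0, 0, 0, 0, 0, 1], [-0.0165, 0.002, 0.0289, 0, 0, 0, 1], [-0.0165, 0.002, 0.0289, 0, 0, 0, 1], [-0.0165, 0.002, 0.0289, 0, 0, 0, 1], [0, 0.02, 0.02, 0.0159, 0.13, 0, 1], [0, 0.03, 0.02, 0.0159, 0.13, 0, 1], [0, 0.04, 0.02, 0.0159, 0.13, 0, 1]],
])

```text
clock: 7.55
eef_pos: [502.9, -205.3, 304.5]
tcp_rot: [2.97, -0.014, 1.429]
contact_force: [1.0, 0.5, -0.8]
opening: 1.0
grasp_force: 0.0
```

Emit:
send_rows([
  [[-0.005, 0.04, 0, 0.0159, 0.13, 0, 1], [-0.005, 0.045, 0, 0, 0, -0.02, 1], [-0.005, 0.045, 0, 0, 0, -0.02, 1], [-0.005, 0.045, 0, 0, 0, -0.02, 1], [-0.005, 0.045, 0, 0, 0, -0.02, 1], [-0.005, 0.045, 0, 0, 0, -0.02, 1], [-0.005, 0.045, 0, 0, 0, -0.013, 1], [-0.005, 0.045, 0, 0, 0, 0, 1], [-0.005, 0.045, 0, 0, 0, 0, 1], [-0.005, 0.045, 0, 0, 0, 0, 1]],
])

```text
clock: 8.55
eef_pos: [453.2, 242.6, 302.8]
tcp_rot: [3.098, -0.016, 1.319]
contact_force: [0.3, 1.5, -0.1]
opening: 0.997
grasp_force: 0.0
```

Run:
```python
from h import *
s=sense(); Rt=R.from_euler('xyz',s['tcp_rot']); print(s['tcp_rot'],(R.from_euler('xyz',[np.pi,0,1.318])*Rt.inv()).as_rotvec())
```

```text
[ 3.09756143 -0.01637673  1.31876184] [-0.00485895  0.04672433 -0.00040115]
```

Emit:
send_rows([
  [[0, 0, -0.02, -0.0049, 0.0467, 0, 1], [0, 0, 0, 0, 0, 0, 1], [0, 0, 0, 0, 0, 0, 1]],
])

```text
clock: 8.85
eef_pos: [453.7, 240.3, 282.4]
tcp_rot: [-3.141, 0.001, 1.318]
contact_force: [0.9, -0.4, 1.0]
opening: 0.996
grasp_force: 0.0
```

Run:
```python
from h import *
import pickle
s=sense(); f=grab_frame('wrist'); g=grab_frame('side'); g2=grab_frame('scene'); pickle.dump((s,f,g,g2),open('w3.pkl','wb')); print(s['eef_pos'],s['tcp_rot'])
a=f['img'][130:430,80:480]; b=cv2.resize(f['img'],(800,600),interpolation=cv2.INTER_CUBIC)
b[:150,:200]=cv2.resize(g['img'][230:305,370:470],(200,150),interpolation=cv2.INTER_CUBIC)
cv2.imwrite('pics/w3.png',cv2.cvtColor(b,cv2.COLOR_RGB2BGR))
```

```text
[453.68038225 240.28429453 282.37497223] [-3.14111618e+00  1.20584086e-03  1.31835047e+00]
```

View pics/w3.png

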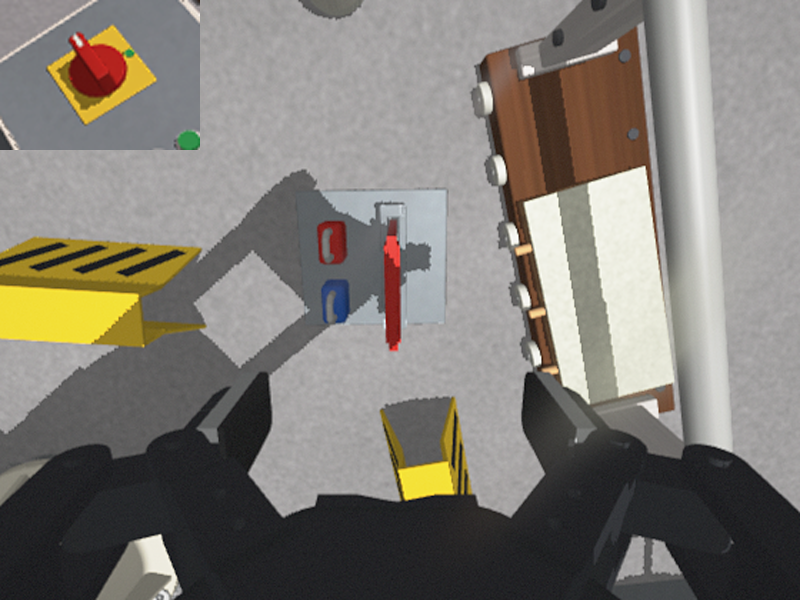

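The inset shows the isolator at OFF. The wrist view shows the tag's grip centred at (393,294), in line with the gripper, and the bar on the right.

Run:
```python
from h import *
import pickle
s,f,g,g2=pickle.load(open('w3.pkl','rb')); c=cam(f,s); k=1/1.42857
hsv=cv2.cvtColor(f['img'],cv2.COLOR_RGB2HSV)
m=cv2.inRange(hsv,(0,150,60),(8,255,255))|cv2.inRange(hsv,(172,150,60),(180,255,255))
n,l,st,ce=cv2.connectedComponentsWithStats(m)
for i in range(1,n):
    if st[i,4]>200: print(st[i],ce[i])
    if st[i,3]>60:
        for v in range(st[i,1],st[i,1]+st[i,3],6):
            u=np.where(l[v]==i)[0]; print(v,u.min(),u.max(),onz(c,u.mean(),v,148).round(1)[:2])
print('stand',[onz(c,u*k,v*k,8).round(1)[:2] for u,v in[(298,190),(447,188),(445,323),(302,325)]])
print('wall',[onz(c,u*k,v*k,58).round(1)[:2] for u,v in[(376,203),(405,203)]])
print('bar edges',[onz(c,u*k,v*k,167).round(1)[:2] for u,v in[(643,0),(707,0),(686,420),(731,420)]])
print('signB top',[onz(c,u*k,v*k,109).round(1)[:2] for u,v in[(0,285),(139,293),(145,346),(0,341)]])
```

```text
[222 155  20  29 367] [233.53950954 167.78746594]
[269 161  11  84 771] [274.32684825 202.92996109]
161 276 276 [463.  282.2]
167 271 276 [459.5 277.7]
173 269 279 [458.6 272.5]
179 269 279 [457.3 267.4]
185 269 279 [455.9 262.2]
191 269 279 [454.6 256.9]
197 270 279 [453.6 251.5]
203 270 278 [451.8 246.3]
209 270 279 [450.8 240.7]
215 270 279 [449.3 235.2]
221 270 279 [447.9 229.7]
227 271 279 [446.9 223.9]
233 270 279 [444.9 218.4]
239 271 278 [443.4 212.6]
stand [array([382.9, 326.5]), array([515.3, 294.1]), array([485. , 168.1]), array([346.4, 201.8])]
wall [array([451.6, 298.5]), array([474.3, 292.7])]
bar edges [array([610.6, 361.8]), array([641.2, 353.9]), array([614.5, 120.2]), array([642.5, 113. ])]
signB top [array([174.7, 312.2]), array([270. , 281.3]), array([257.5, 241.9]), array([153.3, 273.1])]
```

Emit:
send_rows([
  [[-0.0029, 0.0012, -0.025, 0, 0, 0.004, 1], [0, 0, -0.03, 0, 0, 0, 1], [0, 0, -0.03, 0, 0, 0, 1], [0, 0, -0.03, 0, 0, 0, 1], [0, 0, -0.025, 0, 0, 0, 1], [0, 0, 0, 0, 0, 0, 1], [0, 0, 0, 0, 0, 0, 1]],
])

```text
clock: 9.7
eef_pos: [451.4, 241.6, 143.5]
tcp_rot: [3.142, 0.0, 1.322]
contact_force: [0.8, 0.6, -0.2]
opening: 0.998
grasp_force: 0.0
```

Emit:
send_rows([
  [[0, 0, -0.001, 0, 0, 0, -1], [0, 0, 0, 0, 0, 0, -1], [0, 0, 0, 0, 0, 0, -1], [0, 0, 0, 0, 0, 0, -1], [0, 0, 0, 0, 0, 0, -1], [0, 0, 0, 0, 0, 0, -1], [0, 0, 0, 0, 0, 0, -1]],
], grip_force=50)

```text
clock: 10.4
eef_pos: [451.2, 242.2, 142.1]
tcp_rot: [3.141, -0.0, 1.323]
contact_force: [0.1, -0.1, 5.6]
opening: 0.105
grasp_force: 49.5
```

Emit:
send_rows([
  [[0, 0, 0.02, 0, 0, 0, -1], [0, 0, 0.03, 0, 0, 0, -1], [0, 0, 0.035, 0, 0, 0, -1], [0, 0, 0.035, 0, 0, 0, -1], [0, 0, 0.028, 0, 0, 0, -1]],
])

```text
clock: 10.9
eef_pos: [450.9, 242.0, 291.5]
tcp_rot: [3.141, -0.0, 1.323]
contact_force: [1.0, 0.3, -1.2]
opening: 0.107
grasp_force: 48.9
```

Emit:
send_rows([
  [[0.005, -0.02, 0, 0, 0, 0.0126, -1], [0.01, -0.04, 0, 0, 0, 0.0126, -1], [0.01, -0.044, 0, 0, 0, 0.0126, -1], [0.01, -0.044, 0, 0, 0, 0.0126, -1], [0.01, -0.044, 0, 0, 0, 0.0126, -1], [0.01, -0.044, 0, 0, 0, 0.0126, -1], [0.01, -0.044, 0, 0, 0, 0.0126, -1], [0.01, -0.044, 0, 0, 0, 0.0126, -1], [0.01, -0.04, 0, 0, 0, 0.0126, -1], [0.009, -0.02, 0, 0, 0, 0.0126, -1]],
])

```text
clock: 11.9
eef_pos: [544.8, -145.1, 289.3]
tcp_rot: [-3.141, 0.001, 1.447]
contact_force: [0.4, 0.8, -0.4]
opening: 0.104
grasp_force: 48.9
```

Emit:
send_rows([
  [[0, 0, 0, 0, 0, 0, -1], [0, 0, 0, 0, 0, 0, -1], [0, 0, 0, 0, 0, 0, -1]],
])

```text
clock: 12.2
eef_pos: [544.4, -141.1, 289.4]
tcp_rot: [-3.14, -0.0, 1.449]
contact_force: [0.4, 0.3, 0.3]
opening: 0.102
grasp_force: 48.9
```

Run:
```python
from h import *
import pickle
s=sense(); f=grab_frame('wrist'); g=grab_frame('side'); g2=grab_frame('scene'); pickle.dump((s,f,g,g2),open('w4.pkl','wb')); print(s['eef_pos'],s['tcp_rot'])
b=cv2.resize(f['img'],(800,600),interpolation=cv2.INTER_CUBIC)
cs,cd=cam(g2),cam(g); k=(632,-151,190)
def crop(im,c,sz=(320,240)):
    u,v=proj(c,(590,-147,190)).astype(int); print(u-40,v-30); return cv2.resize(im[v-30:v+30,u-40:u+40],sz,interpolation=cv2.INTER_CUBIC)
b[360:,:320]=crop(g['img'],cd); b[360:,480:]=crop(g2['img'],cs)
cv2.imwrite('pics/w4.png',cv2.cvtColor(b,cv2.COLOR_RGB2BGR))
```

```text
[ 544.39651939 -141.09455553  289.4059258 ] [-3.14039474e+00 -1.64972986e-04  1.44927138e+00]
350 171
151 133
```

View pics/w4.png

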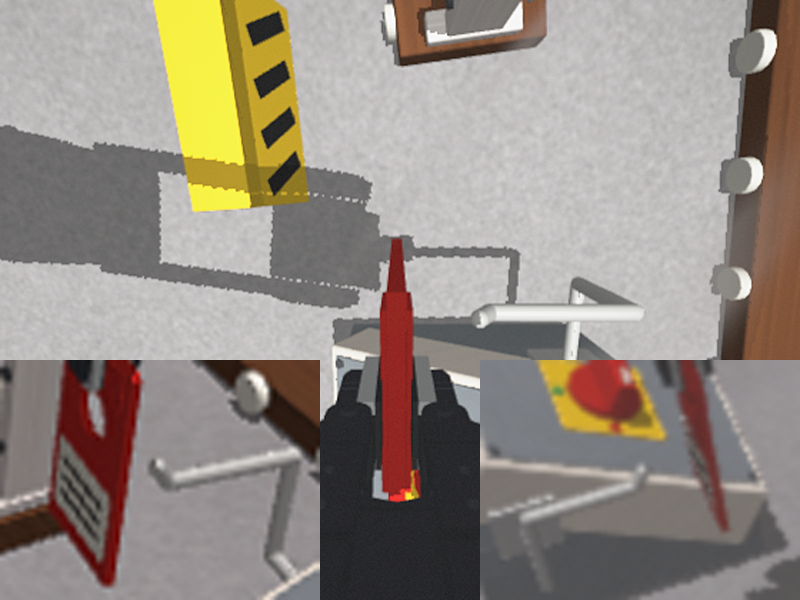

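The rod runs level in the wrist view from the tip at (480,318) to the bend at (640,313), so the tag is parallel to the hook. I'll triangulate the hook with all three views.

Run:
```python
from h import *
import pickle
s,f,g,g2=pickle.load(open('w4.pkl','rb')); cw,cd,cs=cam(f,s),cam(g),cam(g2); k=1/1.42857
for u,v in[(500,317),(560,315),(630,313)]: print('rod wrist z190',onz(cw,u*k,v*k,190).round(1))
print('tip top z205',onz(cw,480*k,318*k,203).round(1))
rt=[ray(cw,480*k,318*k),ray(cd,390,199),ray(cs,191.5,161)]; rb=[ray(cw,642*k,313*k),ray(cd,424.3,195.5),ray(cs,162.8,172.5)]
for n,r in(('tip',rt),('bend',rb)): print(n,tri(*r).round(1),[tri(r[i],r[j]).round(1).tolist() for i,j in((0,1),(0,2),(1,2))])
# tag position from wrist: grip ends at top edge
for z in (295,):
    print('tag grip',[onz(cw,u*k,v*k,z).round(1)[:2] for u,v in[(397,292),(397,490)]])
# grip mask rows
hsv=cv2.cvtColor(f['img'],cv2.COLOR_RGB2HSV)
m=cv2.inRange(hsv,(0,150,60),(8,255,255))|cv2.inRange(hsv,(172,150,60),(180,255,255))
for v in range(165,356,10):
    u=np.where(m[v,240:320])[0]+240
    if len(u): print(v,u.min(),u.max(),end='; ')
a=s['tcp_rot'][2]; print('\nexp hook local',)
```

```text
rod wrist z190 [ 601.3 -149.7  190. ]
rod wrist z190 [ 634.5 -152.6  190. ]
rod wrist z190 [ 673.2 -156.2  190. ]
tip top z205 [ 587.9 -144.6  203. ]
tip [ 588.6 -146.5  198.2] [[589.0, -146.4, 197.8], [588.5, -145.8, 199.2], [588.5, -146.9, 198.3]]
bend [ 676.9 -157.1  188.8] [[679.6, -157.3, 187.3], [675.8, -153.7, 193.8], [675.2, -158.0, 187.7]]
tag grip [array([ 548.9, -103.1]), array([ 540.5, -171.1])]
175 274 280; 185 273 281; 195 272 282; 205 268 286; 215 267 287; 225 266 288; 235 266 288; 245 267 287; 255 266 288; 265 267 288; 275 267 287; 285 267 287; 295 268 287; 305 268 287; 315 267 287; 325 268 287; 335 268 293; 345 272 294; 
exp hook local
```

Emit:
send_rows([
  [[0.005, -0.001, -0.018, 0, 0, 0, -1], [0.005, -0.001, -0.018, 0, 0, 0, -1], [0.003, 0, -0.018, 0, 0, 0, -1], [0, 0, 0, 0, 0, 0, -1], [0, 0, 0, 0, 0, 0, -1]],
])

```text
clock: 12.85
eef_pos: [557.8, -143.5, 236.0]
tcp_rot: [-3.141, 0.0, 1.45]
contact_force: [0.8, 0.2, -0.2]
opening: 0.105
grasp_force: 48.8
```

Emit:
send_rows([
  [[0.01, -0.001, -0.001, 0, 0, 0, -1], [0.01, -0.001, 0, 0, 0, 0, -1], [0.01, -0.0012, 0, 0, 0, 0, -1], [0.01, -0.0012, 0, 0, 0, 0, -1], [0, 0, 0, 0, 0, 0, -1]],
])

```text
clock: 13.35
eef_pos: [599.5, -148.6, 234.8]
tcp_rot: [3.141, 0.0, 1.449]
contact_force: [1.0, -0.7, -1.2]
opening: 0.106
grasp_force: 48.9
```

Emit:
send_rows([
  [[0.012, -0.0012, 0, 0, 0, 0, -1], [0.012, -0.0012, 0, 0, 0, 0, -1], [0.011, -0.0013, 0, 0, 0, 0, -1], [0, 0, 0, 0, 0, 0, -1], [0, 0, 0, 0, 0, 0, -1]],
])

```text
clock: 13.85
eef_pos: [632.9, -152.1, 234.4]
tcp_rot: [-3.141, 0.0, 1.449]
contact_force: [-0.5, -0.1, -0.5]
opening: 0.106
grasp_force: 48.9
```

Run:
```python
from h import *
g=grab_frame('side'); g2=grab_frame('scene')
def crop(im,c):
    u,v=proj(c,(625,-150,180)).astype(int); print(u-40,v-45); return cv2.resize(im[v-45:v+45,u-40:u+40],(400,450),interpolation=cv2.INTER_CUBIC)
cv2.imwrite('pics/c5.png',cv2.cvtColor(np.hstack([crop(g['img'],cam(g)),crop(g2['img'],cam(g2))]),cv2.COLOR_RGB2BGR))
```

```text
363 156
140 124
```

View pics/c5.png

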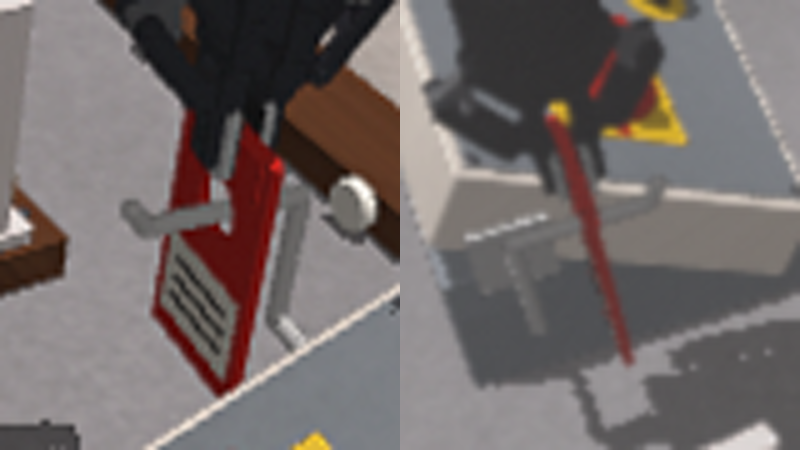

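The rod passes through the tag's hole, so I'll lower it and let go with a partial opening.

Emit:
send_rows([
  [[0.001, 0, -0.006, 0, 0, 0, -1], [0, 0, -0.006, 0, 0, 0, -1], [0, 0, -0.002, 0, 0, 0, -1], [0, 0, 0, 0, 0, 0, -1], [0, 0, 0, 0, 0, 0, -1]],
])

```text
clock: 14.45
eef_pos: [633.8, -152.2, 220.6]
tcp_rot: [-3.141, 0.0, 1.449]
contact_force: [1.2, -0.4, -0.2]
opening: 0.105
grasp_force: 48.9
```

Emit:
send_rows([
  [[0, 0, -0.0015, 0, 0, 0, -1], [0, 0, 0, 0, 0, 0, -0.75], [0, 0, 0, 0, 0, 0, -0.6], [0, 0, 0, 0, 0, 0, -0.45], [0, 0, 0, 0, 0, 0, -0.4], [0, 0, 0, 0, 0, 0, -0.4], [0, 0, 0, 0, 0, 0, -0.4]],
])

```text
clock: 15.15
eef_pos: [633.9, -152.1, 219.2]
tcp_rot: [-3.141, 0.0, 1.449]
contact_force: [-0.1, -0.4, 0.2]
opening: 0.298
grasp_force: 0.0
```

Emit:
send_rows([
  [[0, 0, 0.01, 0, 0, 0, -0.4], [0, 0, 0.02, 0, 0, 0, -0.4], [0, 0, 0.03, 0, 0, 0, -0.4], [0, 0, 0.03, 0, 0, 0, -0.4], [-0.02, 0.02, 0.03, 0, 0, 0, 0], [-0.03, 0.03, 0, 0, 0, 0, 1]],
])

```text
clock: 15.75
eef_pos: [586.2, -102.9, 344.3]
tcp_rot: [3.134, 0.001, 1.447]
contact_force: [1.4, 0.6, 0.7]
opening: 0.628
grasp_force: 0.0
```

Emit:
send_rows([
  [[-0.04, 0.028, -0.01, 0, 0, 0.018, 1], [-0.04, 0.028, -0.02, 0, 0, 0.018, 1], [-0.04, 0.028, -0.02, 0, 0, 0.018, 1], [-0.036, 0.028, -0.02, 0, 0, 0.018, 1], [0, 0, 0, 0, 0, 0, 1], [0, 0, 0, 0, 0, 0, 1], [0, 0, 0, 0, 0, 0, 1]],
])

```text
clock: 16.45
eef_pos: [433.6, 6.7, 272.6]
tcp_rot: [3.139, 0.0, 1.521]
contact_force: [0.6, -0.4, 0.5]
opening: 0.998
grasp_force: 0.0
```

Run:
```python
from h import *
import pickle
s=sense(); f=grab_frame('wrist'); g=grab_frame('side'); g2=grab_frame('scene'); pickle.dump((s,f,g,g2),open('w5.pkl','wb')); print(s['eef_pos'],s['tcp_rot'])
b=cv2.resize(f['img'],(800,600),interpolation=cv2.INTER_CUBIC)
def crop(im,c):
    u,v=proj(c,(630,-150,165)).astype(int); return cv2.resize(im[v-30:v+30,u-30:u+30],(240,240),interpolation=cv2.INTER_CUBIC)
b[360:,:240]=crop(g['img'],cam(g)); b[360:,560:]=crop(g2['img'],cam(g2))
cv2.imwrite('pics/w5.png',cv2.cvtColor(b,cv2.COLOR_RGB2BGR))
```

```text
[433.59634627   6.73701506 272.57470367] [3.13914179e+00 2.54795945e-04 1.52083792e+00]
```

View pics/w5.png

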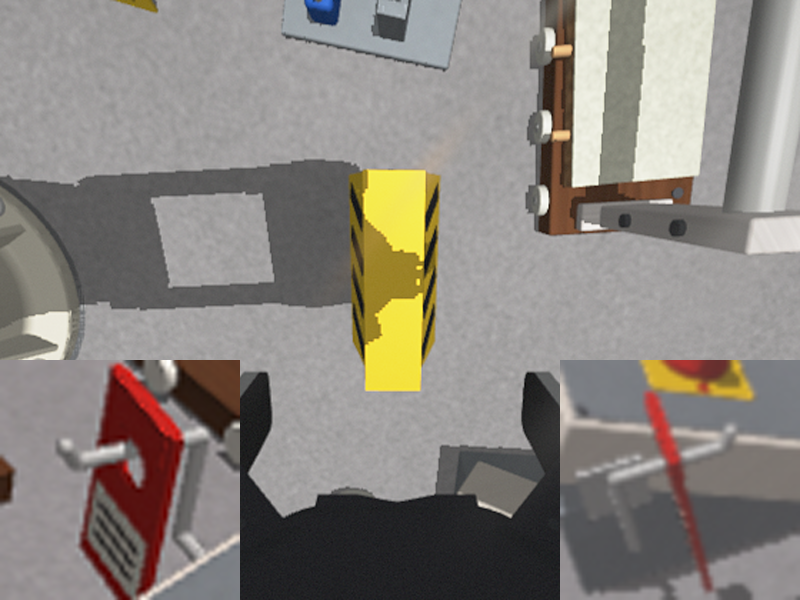

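The insets show the tag hanging freely on the hook. Sign B's top is the bright strip (364,170)–(426,170)–(421,391)–(366,391), in line with the gripper. Next I'll compute the sign and bar poses.

Run:
```python
from h import *
import pickle
s,f,g,g2=pickle.load(open('w5.pkl','rb')); c=cam(f,s); k=1/1.42857
hsv=cv2.cvtColor(f['img'],cv2.COLOR_RGB2HSV)
L=[];Rr=[]
for v in range(125,268,12):
    row=f['img'][v].astype(int); 
    m=np.where((row[:,0]>150)&(row[:,2]<90)&(row[:,1]>120))[0]; m=m[(m>240)&(m<310)]; print(v,m.min(),m.max(),end='; ')
pts=[onz(c,u*k,v*k,109)[:2] for u,v in[(364,170),(426,170),(421,391),(366,391)]]
print('\nsign',np.round(pts,1).tolist(),np.mean(pts,0)); d=(pts[0]+pts[1]-pts[2]-pts[3]); print('yaw',np.arctan2(-d[0],d[1]),'len',np.linalg.norm(d)/2)
def axisx(c,e1,e2,z=167):
    # cross-section bisector, bar ~ along y
    C=c[2]; a=[]
    for e in(e1,e2):
        P=onz(c,*e,z); a.append(np.arctan2(P[0]-C[0],C[2]-z))
    return C[0]+np.tan(np.mean(a))*(C[2]-z), (np.diff(a)/2, 'r',np.sin(np.diff(a)/2)*(C[2]-z)/np.cos(np.mean(a)))
s3,f3,g3,g23=pickle.load(open('w3.pkl','rb')); c3=cam(f3,s3)
for z in (10,150,250):
    row=f3['img'][z].astype(int); sat=row.max(1)-row.min(1); print(z,[ (u,*row[u]) for u in range(435,520,6)] if z==150 else '')
print(axisx(c3,(643*k,0),(707*k,0)),onz(c3,675*k,0,167)); print(axisx(c3,(686*k,420*k),(731*k,420*k)),onz(c3,708*k,420*k,167))
# scene/side views: posts unobstructed
print(axisx(c,(749*k,60*k),(797*k,60*k)),onz(c,773*k,60*k,167))
cs=cam(g2);cd=cam(g)
print([proj(cs,(625.5,y,167)).round(1).tolist() for y in (60,350)],[proj(cd,(625.5,y,167)).round(1).tolist() for y in (60,350)])
b=cv2.resize(g2['img'][205:345,190:300],(440,560),interpolation=cv2.INTER_CUBIC); d=cv2.resize(g['img'][95:215,280:390],(360,393),interpolation=cv2.INTER_CUBIC)
o=np.zeros((560,800,3),np.uint8); o[:,:440]=b; o[:393,440:]=d; cv2.imwrite('pics/bar.png',cv2.cvtColor(o,cv2.COLOR_RGB2BGR))
```

```text
125 254 307; 137 254 301; 149 254 306; 161 255 306; 173 255 305; 185 255 305; 197 255 299; 209 255 304; 221 256 300; 233 256 303; 245 255 300; 257 256 293; 
sign [[416.7, 86.8], [457.2, 84.8], [448.3, -73.9], [406.9, -71.8]] [432.26436894   6.46759714]
yaw -0.05861417870977129 len 158.91188832535005
10 
150 [(435, np.int64(240), np.int64(240), np.int64(229)), (441, np.int64(238), np.int64(239), np.int64(228)), (447, np.int64(240), np.int64(240), np.int64(229)), (453, np.int64(236), np.int64(237), np.int64(224)), (459, np.int64(155), np.int64(149), np.int64(147)), (465, np.int64(86), np.int64(86), np.int64(84)), (471, np.int64(124), np.int64(126), np.int64(122)), (477, np.int64(164), np.int64(164), np.int64(162)), (483, np.int64(189), np.int64(188), np.int64(186)), (489, np.int64(227), np.int64(227), np.int64(225)), (495, np.int64(215), np.int64(215), np.int64(212)), (501, np.int64(199), np.int64(199), np.int64(195)), (507, np.int64(167), np.int64(165), np.int64(164)), (513, np.int64(167), np.int64(166), np.int64(166)), (519, np.int64(169), np.int64(167), np.int64(166))]
250 
(np.float64(625.4353166514029), (array([0.04476929]), 'r', array([12.83100315]))) [625.8765303  357.82593753 167.        ]
(np.float64(628.1153519755351), (array([0.04055598]), 'r', array([11.68335665]))) [628.17641386 116.66234513 167.        ]
(np.float64(624.500049310233), (array([0.03064262]), 'r', array([9.13846194]))) [624.79281129 125.46877631 167.        ]
[[211.1, 223.7], [262.8, 311.3]] [[356.1, 162.0], [308.5, 116.5]]
```

View pics/bar.png

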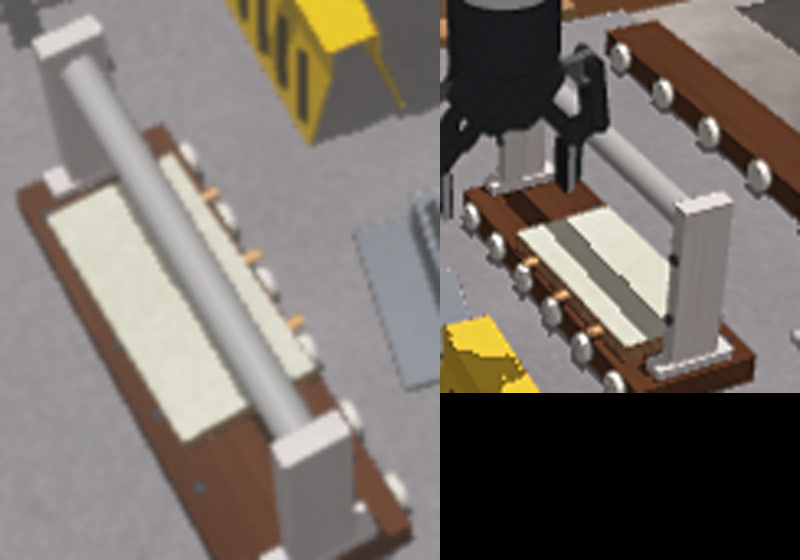

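The scene view gives the bar line as about (211,224) to (263,308), but this is coarse. Before grasping the sign I'll measure the bar from straight above.

Emit:
send_rows([
  [[0.03, 0.02, 0.02, 0, 0, 0.012, 1], [0.04, 0.028, 0.02, 0, 0, 0.012, 1], [0.042, 0.03, 0.015, 0, 0, 0.012, 1], [0.042, 0.03, 0.012, 0, 0, 0.012, 1], [0.038, 0.025, 0, 0, 0, 0.012, 1], [0, 0, 0, 0, 0, 0, 1], [0, 0, 0, 0, 0, 0, 1], [0, 0, 0, 0, 0, 0, 1]],
])

```text
clock: 17.4
eef_pos: [616.4, 134.0, 335.2]
tcp_rot: [-3.14, 0.001, 1.58]
contact_force: [-0.1, -0.3, 0.2]
opening: 0.997
grasp_force: 0.0
```

Run:
```python
from h import *
import pickle
s=sense(); f=grab_frame('wrist'); pickle.dump((s,f),open('w6.pkl','wb')); c=cam(f,s); print(s['eef_pos'],s['tcp_rot'],c[2],c[1][:,2])
for y in (50,100,200,300,350): print(y,proj(c,(625.5,y,167)).round(1),proj(c,(625.5,y,180)).round(1))
gr=cv2.cvtColor(f['img'],cv2.COLOR_RGB2GRAY).astype(int)
for v in range(20,300,20): print(v,gr[v,232:330:4].tolist())
```

```text
[616.37225597 133.97093671 335.18119775] [-3.14030464e+00  6.33238793e-04  1.58010983e+00] [615.37634335 201.67122384 460.86140246] [ 0.00145596 -0.26870231 -0.96322217]
50 [285.5 275.2] [285.8 281. ]
100 [286.3 232.1] [286.6 236.3]
200 [288.  133.5] [288.5 133.6]
300 [290.1  14.4] [290.7   8.3]
350 [291.3 -55.1] [292.1 -65.2]
20 [175, 93, 84, 97, 100, 102, 91, 100, 52, 55, 57, 143, 188, 214, 231, 234, 220, 204, 145, 93, 89, 85, 89, 85, 81]
40 [176, 176, 73, 98, 99, 101, 94, 97, 56, 53, 59, 144, 191, 216, 235, 235, 220, 204, 125, 93, 89, 88, 88, 86, 84]
60 [185, 244, 232, 99, 97, 101, 92, 93, 55, 54, 58, 150, 191, 217, 237, 235, 220, 204, 95, 92, 90, 89, 83, 89, 90]
80 [188, 185, 163, 249, 246, 244, 244, 244, 153, 162, 157, 144, 194, 218, 240, 236, 219, 202, 249, 246, 246, 246, 250, 132, 140]
100 [188, 200, 248, 231, 246, 245, 244, 246, 246, 166, 155, 145, 196, 220, 242, 237, 219, 200, 247, 245, 245, 244, 227, 114, 103]
120 [108, 105, 108, 66, 144, 245, 246, 244, 247, 160, 160, 146, 197, 221, 243, 236, 222, 205, 246, 246, 244, 246, 218, 86, 137]
140 [106, 106, 152, 54, 147, 252, 246,
[... 288 characters left out ...]
31, 135, 130, 222, 160, 246, 246, 245, 246, 126, 99, 185]
200 [184, 187, 175, 121, 99, 154, 151, 242, 245, 154, 151, 110, 124, 130, 134, 130, 222, 192, 245, 245, 244, 244, 87, 127, 184]
220 [181, 188, 130, 199, 102, 248, 244, 243, 248, 155, 158, 147, 200, 223, 240, 227, 210, 232, 246, 245, 245, 245, 88, 193, 184]
240 [181, 189, 187, 186, 104, 98, 103, 132, 156, 153, 122, 151, 200, 223, 237, 225, 209, 227, 246, 251, 92, 94, 98, 182, 190]
260 [177, 185, 189, 177, 193, 187, 186, 183, 186, 114, 115, 151, 203, 224, 234, 224, 205, 120, 144, 189, 187, 188, 184, 188, 192]
280 [189, 188, 188, 191, 179, 180, 183, 179, 187, 124, 120, 118, 124, 121, 120, 124, 119, 122, 122, 145, 191, 189, 182, 187, 186]
```

Run:
```python
from h import *
import pickle
s,f=pickle.load(open('w6.pkl','rb')); c=cam(f,s); g=cv2.cvtColor(f['img'],cv2.COLOR_RGB2GRAY).astype(float)
C=c[2]
for v in (20,30,40,50,60,90,110,130,225,235,245,255,262):
    d=np.abs(np.diff(g[v])); l=np.arange(270,282)[np.argmax(d[270:282])]+.5; r=np.arange(295,308)[np.argmax(d[295:308])]+.5
    a=[]
    for u in(l,r):
        P=onz(c,u,v,167); a.append(np.arctan2(P[0]-C[0],C[2]-167))
    x=C[0]+np.tan(np.mean(a))*(C[2]-167); print(v,l,r,'x',round(x,1),'y',round(P[1],1),'r',round(np.sin((a[1]-a[0])/2)*(C[2]-167)/np.cos(np.mean(a)),1))
for v in range(262,282,2): print(v,g[v,268:310:3].astype(int).tolist())
print('post edges y', [onz(c,288,v,195).round(1).tolist() for v in (262,270,278)])
```

```text
20 274.5 304.5 x 625.1 y 295.8 r 13.1
30 275.5 304.5 x 625.6 y 288.1 r 12.7
40 274.5 303.5 x 624.9 y 280.2 r 12.9
50 275.5 303.5 x 625.5 y 272.2 r 12.5
60 275.5 303.5 x 625.7 y 264.1 r 12.6
90 276.5 302.5 x 626.2 y 239.0 r 12.0
110 274.5 302.5 x 625.6 y 221.5 r 13.2
130 276.5 301.5 x 626.4 y 203.4 r 12.0
225 276.5 299.5 x 627.2 y 107.9 r 12.0
235 275.5 299.5 x 626.8 y 96.9 r 12.6
245 275.5 300.5 x 627.6 y 85.6 r 13.3
255 275.5 303.5 x 629.4 y 74.1 r 15.0
262 275.5 304.5 x 630.1 y 66.0 r 15.7
262 [116, 121, 117, 172, 203, 220, 223, 232, 223, 212, 163, 122, 137, 187]
264 [115, 122, 118, 173, 202, 220, 232, 233, 224, 211, 163, 124, 127, 192]
266 [118, 119, 115, 172, 200, 220, 230, 232, 224, 213, 161, 124, 119, 190]
268 [121, 118, 116, 171, 202, 222, 230, 231, 224, 210, 164, 121, 121, 184]
270 [120, 119, 114, 173, 203, 220, 231, 231, 222, 210, 159, 123, 120, 190]
272 [121, 120, 117, 170, 202, 220, 231, 230, 223, 210, 156, 119, 120, 169]
274 [122, 120, 119, 174, 203, 221, 229, 231, 222, 209, 139, 121, 120, 159]
276 [121, 120, 120, 128, 208, 223, 229, 232, 226, 171, 117, 120, 120, 140]
278 [121, 122, 121, 121, 120, 141, 196, 196, 118, 117, 121, 119, 122, 130]
280 [124, 121, 124, 119, 124, 119, 121, 120, 124, 120, 123, 121, 122, 120]
post edges y [[626.8, 78.8, 195.0], [626.9, 70.2, 195.0], [627.1, 61.4, 195.0]]
```

Emit:
send_rows([
  [[-0.025, -0.015, -0.01, 0, 0, -0.012, 1], [-0.037, -0.026, -0.02, 0, 0, -0.012, 1], [-0.039, -0.027, -0.03, 0, 0, -0.012, 1], [-0.039, -0.027, -0.03, 0, 0, -0.012, 1], [-0.034, -0.025, -0.03, 0, 0, -0.01, 1], [-0.01, -0.0075, -0.015, 0, 0, -0.01, 1], [0, 0, 0, 0, 0, 0, 1], [0, 0, 0, 0, 0, 0, 1]],
])

```text
clock: 18.25
eef_pos: [443.1, 13.7, 209.2]
tcp_rot: [3.14, -0.0, 1.512]
contact_force: [0.2, -0.0, 0.7]
opening: 0.995
grasp_force: 0.0
```

Emit:
send_rows([
  [[-0.0108, -0.0072, -0.01, 0, 0, 0, 1], [0, 0, -0.02, 0, 0, 0, 1], [0, 0, -0.02, 0, 0, 0, 1], [0, 0, 0, 0, 0, 0, 1], [0, 0, 0, 0, 0, 0, 1]],
])

```text
clock: 18.75
eef_pos: [432.9, 7.1, 159.1]
tcp_rot: [3.141, 0.0, 1.513]
contact_force: [0.4, 0.2, 0.7]
opening: 1.001
grasp_force: 0.0
```

Emit:
send_rows([
  [[-0.0006, -0.0006, -0.02, 0, 0, 0, 1], [0, 0, -0.02, 0, 0, 0, 1], [0, 0, -0.019, 0, 0, 0, 1], [0, 0, 0, 0, 0, 0, 1], [0, 0, 0, 0, 0, 0, -1], [0, 0, 0, 0, 0, 0, -1], [0, 0, 0, 0, 0, 0, -1], [0, 0, 0, 0, 0, 0, -1], [0, 0, 0, 0, 0, 0, -1], [0, 0, 0, 0, 0, 0, -1]],
], grip_force=50)

```text
clock: 19.75
eef_pos: [431.8, 6.2, 100.4]
tcp_rot: [3.14, 0.0, 1.513]
contact_force: [-2.2, 0.7, 8.7]
opening: 0.48
grasp_force: 49.3
```

Emit:
send_rows([
  [[0, 0, 0.02, 0, 0, 0, -1], [0, 0, 0.04, 0, 0, 0, -1], [0, 0, 0.045, 0, 0, 0, -1], [0, 0, 0.045, 0, 0, 0, -1], [0, 0, 0.045, 0, 0, 0, -1], [0, 0, 0.03, 0, 0, 0, -1]],
])

```text
clock: 20.35
eef_pos: [431.4, 6.2, 327.9]
tcp_rot: [3.138, -0.0, 1.513]
contact_force: [1.3, 0.4, -2.6]
opening: 0.483
grasp_force: 52.5
```

Emit:
send_rows([
  [[0.01, 0.012, 0, 0, 0, 0.01, -1], [0.025, 0.026, 0, 0, 0, 0.01, -1], [0.03, 0.032, 0, 0, 0, 0.01, -1], [0.03, 0.032, 0, 0, 0, 0.01, -1], [0.03, 0.032, 0, 0, 0, 0.01, -1], [0.03, 0.032, 0, 0, 0, 0.01, -1], [0.025, 0.026, 0, 0, 0, 0.0085, -1], [0.014, 0.011, 0, 0, 0, 0, -1], [0, 0, 0, 0, 0, 0, -1], [0, 0, 0, 0, 0, 0, -1]],
])

```text
clock: 21.35
eef_pos: [624.1, 209.3, 322.3]
tcp_rot: [-3.139, 0.001, 1.582]
contact_force: [-0.9, 0.1, -3.1]
opening: 0.482
grasp_force: 52.3
```

Emit:
send_rows([
  [[0.0019, 0, -0.02, 0, 0, 0, -1], [0, 0, -0.03, 0, 0, 0, -1], [0, 0, -0.03, 0, 0, 0, -1], [0, 0, -0.025, 0, 0, 0, -1], [0, 0, 0, 0, 0, 0, -1], [0, 0, 0, 0, 0, 0, -1]],
])

```text
clock: 21.95
eef_pos: [626.4, 208.6, 219.5]
tcp_rot: [-3.141, 0.001, 1.581]
contact_force: [0.7, -0.3, -2.1]
opening: 0.484
grasp_force: 52.2
```

Emit:
send_rows([
  [[0, 0, -0.012, 0, 0, 0, -1], [0, 0, -0.012, 0, 0, 0, -1], [0, 0, -0.01, 0, 0, 0, -1], [0, 0, -0.007, 0, 0, 0, -1], [0, 0, 0, 0, 0, 0, -1], [0, 0, 0, 0, 0, 0, -1]],
])

```text
clock: 22.55
eef_pos: [626.8, 209.2, 177.8]
tcp_rot: [-3.141, 0.0, 1.581]
contact_force: [-1.1, 0.1, -2.8]
opening: 0.483
grasp_force: 52.4
```

Emit:
send_rows([
  [[0, 0, -0.002, 0, 0, 0, -1], [0, 0, 0, 0, 0, 0, -1], [0, 0, 0, 0, 0, 0, 0.2], [0, 0, 0, 0, 0, 0, 0.5], [0, 0, 0, 0, 0, 0, 1], [0, 0, 0, 0, 0, 0, 1], [0, 0, 0, 0, 0, 0, 1], [0, 0, 0, 0, 0, 0, 1]],
])

```text
clock: 23.35
eef_pos: [626.9, 209.2, 176.1]
tcp_rot: [-3.141, 0.0, 1.581]
contact_force: [0.0, 0.3, 0.4]
opening: 1.0
grasp_force: 0.0
```

Emit:
send_rows([
  [[0, 0, 0.015, 0, 0, 0, 1], [0, 0, 0.03, 0, 0, 0, 1], [0, 0, 0.035, 0, 0, 0, 1], [0, 0, 0.035, 0, 0, 0, 1], [0, 0, 0.02, 0, 0, 0, 1], [0, 0, 0, 0, 0, 0, 1], [0, 0, 0, 0, 0, 0, 1]],
])

```text
clock: 24.05
eef_pos: [626.8, 209.1, 311.7]
tcp_rot: [3.141, -0.0, 1.581]
contact_force: [0.5, -0.1, -0.2]
opening: 0.995
grasp_force: 0.0
```

Run:
```python
from h import *
import pickle
s=sense(); f=grab_frame('wrist'); g=grab_frame('side'); g2=grab_frame('scene'); pickle.dump((s,f,g,g2),open('w7.pkl','wb')); c=cam(f,s); print(s['eef_pos'],s['clock'])
m=cv2.inRange(cv2.cvtColor(f['img'],cv2.COLOR_RGB2HSV),(20,120,190),(35,255,255)); n,l,st,ce=cv2.connectedComponentsWithStats(m)
i=1+np.argmax(st[1:,4]); print(st[i])
cn=cv2.findContours((l==i).astype(np.uint8),0,2)[0][0]
for p in cv2.approxPolyDP(cn,3,True)[:,0]: print(p,onz(c,*p,184).round(1)[:2])
# tag check: red pixels vs expected projection of hung tag
for nm,im in(('side',g),('scene',g2)):
    cc=cam(im); h=cv2.cvtColor(im['img'],cv2.COLOR_RGB2HSV); mm=cv2.inRange(h,(0,130,60),(8,255,255))|cv2.inRange(h,(172,130,60),(180,255,255)); n,l,st,ce=cv2.connectedComponentsWithStats(mm)
    print(nm,[(st[j].tolist()) for j in range(1,n) if st[j,4]>60],'exp top/bottom',proj(cc,(634,-152,225)).round(),proj(cc,(634,-152,85)).round())
```

```text
[626.83211006 209.14088061 311.72764377] 24.05
[ 252  116   58   71 3101]
[253 116] [605.9 289. ]
[253 154] [605.5 258.6]
[260 157] [611.4 256.1]
[255 163] [607.2 251.1]
[255 178] [607.  238.3]
[269 165] [619.1 249.5]
[281 182] [629.5 235. ]
[298 182] [644.2 235.1]
[301 186] [646.9 231.7]
[302 134] [646.4 275.2]
[309 121] [651.8 285.6]
[303 116] [646.7 289.4]
side [[396, 177, 23, 57, 589], [405, 246, 28, 32, 613], [407, 311, 18, 17, 235]] exp top/bottom [410. 186.] [401. 232.]
scene [[173, 136, 17, 12, 107], [170, 151, 11, 29, 75], [318, 268, 10, 15, 81], [345, 326, 10, 11, 90]] exp top/bottom [174. 159.] [183. 191.]
```

```bash
python3 -c "
from rig import sign_off
print(sign_off())"
```

```text
the job is handed in; nothing more can be done
None
```

The isolator is turned to OFF, the tag hangs on its hook and the sign is draped over the bar. The job was handed in after about 24 s on the robot's clock; no verdict was returned, but my last camera checks agreed with all three, and I never went near the panel, pad or bottle with any contact.

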